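Hold a gilded frame rail closed in the corner jig while the framer pins the mitre

TASK

Lay the loose gilded rail face up on the free arm of the corner jig, its tall back edge along the low aluminium fence, and gently close its mitre on the rail already clamped there: the gilding chips if knocked or pushed beyond about 40 N. Press it into the corner for at least 3 seconds with a steady 10 N or so along its length, and a few newtons sideways so that it also bears on the fence. Finish while still holding and pressing it like that, ready for the framer to pin the corner, and leave everything else on the bench where it is.

Things in the scene. Friction and masses are not known exactly. Their poses are not given: they have to be found in the camera images.
- rail_b: loose gold frame rail with dark red back edge, lying face up: 240 long, 30 wide, 32 high, ~110 g. Origin: centre of underside; x along its length, z up, +y to the tall back edge (y=+15). Ends mitred 45 deg: back edge 240 long, sight edge (y=-15) 180. Upright sides: back face z 0-32, sight face z 12-26 over a rebate 10 deep; top slopes 32 to 26. Its +x end belongs in the corner
- toe (a point): sharp point of the loose rail's +x end: back edge, underside, at (+120, +15, 0) mm in the rail's frame; it belongs at corner
- rail_a: the other rail, same shape, size and frame as rail_b, clamped immovably in the jig by two red-handled toggle clamps. Its x axis is the jig's x, its back edge faces the jig's +y, its underside is 58 mm above the bench. The mitre face at its -x end starts at the corner and runs at 45 deg between the jig's +x and -y
- jig: corner jig, fixed: plywood board 210 x 240 x 18 mm, origin centre of its underside. Hardwood bearers 26 wide, tops (bed) 58 above the bench: one along x under rail_a, the free one along -y, 30 to 150 from the corner, its outer face in the fence plane. Clamps reach 60 above the bed, 55 and 120 from the corner in x. rail_b seated: its x along jig +y, its middle (+15, -120) from the corner
- fence: low aluminium fence of the free arm, fixed on the jig, rail_b's back edge goes against it: strip 6 thick along the jig's y, 10 to 140 mm from the corner; top 10 mm above the bed; inner face at jig x = -85 mm; origin mid-length, 18 mm above the bench. All is rigid and hardly gives. Pushing rail_b along jig +y shuts the mitre but does not itself bring it onto the fence: push sideways (jig -x) too
- corner (a point): corner of the jig where the planes of the two fences meet, at bed height (58 mm above the bench), at (-85, +45, 58) mm in the jig's frame; open underneath
- dark_rail: a short black frame rail, 190 x 24 x 22 mm, lying on the bench, not for this frame; origin centre of underside; leave it alone
- glue: a closed yellow glue bottle standing, 52 mm diameter, 150 mm high; origin centre of underside; leave it alone
- pin_jar: a small closed jar, 56 mm diameter, 60 mm high; origin centre of underside; leave it alone
- sanding_block: a grey sanding block 68 x 100 x 26 mm; origin centre of underside; leave it alone
- hammer: a hammer with a wooden handle, 260 mm long, lying along its x; leave it alone
- tape_measure: a yellow tape measure, 66 x 30 x 58 mm; origin centre of underside; leave it alone
- try_square: a try square: wooden stock 115 mm long along its y, steel blade 150 mm along its +x; origin under the middle of the stock; leave it alone

How it is judged:
By the outcome, as a careful person would: the job done as asked, in the order asked, and still so for the second after the job is handed in, while the arm keeps its last pose, push and grip.
It also fails if it takes over 54 s, if anything falls off the work surface, if the arm or the gripper's body presses on something with over 40 N, if the wrist force passes 120 N, or if a joint passes its speed limit or range.

ROBOT

A 7-joint arm with a two-finger parallel gripper is mounted at the origin on the work surface. World frame = base frame: x ahead of the robot, y to its left, z up, the work surface at z = 0. Lengths are in m, angles in rad, forces in N, time in s.
With the tool pointing down it reaches from about 0.4 to 0.85 m from the base axis. Payload 10.4 kg.
Tool frame: the origin (TCP) lies at the very end of the fingers, on their centre line; the grasp point (between the pads) lies 19 mm behind it (manip.tcp_to_grasp is the distance from the TCP to the grasp point, in m); x points along the fingers, y is the direction in which the jaws open and shut, and the axes are right-handed (so a half turn about x gives the same grasp; the last joint's range is limited). The gripper opens to 85 mm and grips with 20 to 120 N. Pads are 22 mm wide; open, the fingers measure 114 mm over their backs; the gripper's body (76 mm by 85 mm) begins 54 mm behind the grasp point. The pads swing forward as they close: fully open they stand 13 mm farther back than shut.
Start: joints at [-1.148, 0.332, -0.065, 1.46, 0.022, 1.35, -0.088], TCP at [0.269, 0.564, 0.231] pointing down, gripper open.
Joint ranges: [-2.6, 2.6], [-0.5, 2.12], [-1.47, 1.34], [0.16, 2.42], [-1.27, 4.41], [0.06, 2.06], [-2.6, 2.6]. Speed limits (rad/s): [2.22, 2.22, 2.79, 2.79, 3.14, 3.14, 3.14].

INTERFACE

Orientations are given as a unit quaternion [x, y, z, w].
In Python, from workcell import manip, cams, hand_in gives the robot as it stands.
- The arm moves only by the shell command python3 -m handwheel 'ROWS' [FORCE]. ROWS is text: rows parted by semicolons, each of 7 numbers parted by spaces: the shift along the tool's x, y, z in mm, then the turn, a rotation vector about the tool's x, y, z in rad, then the finger opening in mm, from 0 to 85.4. A call has 1 to 8 rows; each row shifts and turns the commanded pose from where the row before left it, along the tool's axes as they then stand; what a row does not reach is not made up. A row lasts 1/10 s, in which the tool goes at most 50 mm and 8.59 degrees, less where a joint would pass 70% of its speed; a pose out of reach is approached as far as the arm can. A call with a gripper value outside its range is refused whole. The fingers move at their own pace and stop on an object; FORCE is the grip in N (left out, the last holds). Time passes only in rows, so rows that do not move let the fingers close. It gives the time, the measured TCP pose, the force and the opening at its end, in the units of the state.
- manip.get_obs(): the state, without advancing time (a new reading comes with each control period).
- cams.camera(name): name is "scene" or "top" or "wrist"; returns a dict with "color" (480x640x3 uint8, blue, green, red), "depth" (480x640 float32, m along the optical axis (not along the pixel's ray), 0 where there is no reading), "camera_matrix" (3x3 intrinsics, pixels), "origin" and "attitude" of the camera in the world; the wrist camera has in their place "T_tool_cam" (4x4, takes a point from camera to tool coordinates, whose origin is the TCP and whose axes are the tool frame's). Camera axes: x right, y down, z forward; pixel columns grow to the right and rows downward; lengths in m; the calibration is good to about 2 mm. A picture is of the moment at which its call begins: read the wrist's pose just before it.
- hand_in(): hands the job in, once; it reports no verdict.
Trained networks look in the newest picture that a camera, given by its name, has taken for a name from the list of things; names that differ only in an ending like _2 or _b are one class to them, and where a whole thing is asked for, a point or a joint stands for the part that bears it (a point fixed in the world has none). Each returns a list of dicts, best first, with "conf" (0 to 1); they miss things now and then, are a little off and sometimes report something else, mostly with a low value. They report only what shows in the picture. A call takes as long as a camera call.
- cams.recognise(camera, thing): "box" ([left, top, width, height] in pixels, round what is visible of it).
- cams.outline_of(camera, thing): "region" (480x640 bool, what is visible of it) and "box" ([left, top, width, height] in pixels, round what is visible of it).
The state is a dict: "clock": time; "joint_pos": joint angles; "joint_velocities": joint speeds; "tau": joint torques, N m; "position": TCP position; "ee_rot": TCP orientation; "ft_force": force on the tool from outside, world axes, zero at the start; "torque": the same for the moment, N m; "grip_width": opening from 0.0 (shut) to 1.0 (fully open).
Only numpy, scipy, OpenCV 4.12 (cv2) and the standard library are available. Lean on these libraries where they do the work, as an engineer would, in place of code of your own. Each camera call takes 0.05 s, during which the arm holds its last target.

## Working session

There is one attempt and no reset: what is moved stays moved. The work goes in short steps, Python scripts to look and compute and a shell command to move; the robot and the scene stay as the last step left them, time stands still between calls to the robot, and variables do not carry over. Pictures are saved under pics/ and viewed, and the job is handed in when it is done.

```bash
ls; mkdir -p pics
cat > h.py <<'E'
import numpy as np, cv2
from scipy.spatial.transform import Rotation as R
from workcell import manip, cams
def pts(c,mask=None,T=None):
    K=c["camera_matrix"];d=c["depth"]
    v,u=np.nonzero((d>0)&(mask if mask is not None else True))
    z=d[v,u];P=np.c_[(u-K[0,2])/K[0,0]*z,(v-K[1,2])/K[1,1]*z,z]
    return P@T[:3,:3].T+T[:3,3],u,v
def camT(c,obs=None):
    if "T_tool_cam" in c:
        T=np.eye(4);T[:3,:3]=R.from_quat(obs["ee_rot"]).as_matrix();T[:3,3]=obs["position"];return T@c["T_tool_cam"]
    T=np.eye(4);a=np.array(c["attitude"]);T[:3,:3]=a if a.shape==(3,3) else R.from_quat(a).as_matrix();T[:3,3]=c["origin"];return T
E
python3 - <<'E'
from h import *
o=manip.get_obs();print(o)
for n in["scene","top","wrist"]:
    c=cams.camera(n);cv2.imwrite(f"pics/{n}0.png",c["color"])
    print(n,{k:v for k,v in c.items() if k not in("color","depth")})
    for t in["rail_b","jig","fence"]:
        r=cams.outline_of(n,t)
        print(t,[(x["conf"],x["box"]) for x in r])
E
```

```text
pics
{'clock': 0.0, 'joint_pos': array([-1.14762683,  0.33287374, -0.06473627,  1.46093413,  0.02163623,
        1.34989818, -0.08852772]), 'joint_velocities': array([-1.37904249e-06,  3.83151985e-04,  1.95768360e-03,  6.18465136e-04,
        1.07699232e-03, -9.42510584e-04,  4.47912655e-04]), 'tau': array([-1.68702854e-05, -6.25464821e+01,  4.89346089e-02, -3.91600728e+01,
        1.62083498e-02,  9.94661590e-03,  1.05291349e-05]), 'position': array([0.2693059 , 0.56359085, 0.2305183 ]), 'ee_rot': array([ 0.15579509,  0.68969806, -0.15678378,  0.68953849]), 'ft_force': array([ 5.86073548e-01, -1.53578190e+00,  1.65698511e-04]), 'torque': array([-0.02310287,  0.02971929, -0.03024603]), 'grip_width': 1.0007291452572835}
scene {'camera_matrix': array([[458.97385919,   0.        , 316.16953662],
       [  0.        , 458.97385919, 236.44399606],
       [  0.        ,   0.        ,   1.        ]]), 'origin': array([ 1.15677441, -0.64250491,  0.92448278]), 'attitude': array([ 0.85179194,  0.33484417, -0.15529729, -0.37176958])}
rail_b [(0.72, [337.9, 207.7, 82.9, 32.7]), (0.65, [193.5, 29
[... 520 characters left out ...]
208.1, 90.8, 21.5])]
jig [(0.96, [207.1, 159.1, 130.6, 107.1])]
fence [(0.78, [279.4, 236.1, 46.9, 19.3])]
wrist {'camera_matrix': array([[378.3463982 ,   0.        , 320.7608923 ],
       [  0.        , 378.3463982 , 242.73075354],
       [  0.        ,   0.        ,   1.        ]]), 'T_tool_cam': array([[ 3.30362708e-04, -2.87003008e-01,  9.57929624e-01,
        -1.43994361e-01],
       [ 9.99999887e-01,  4.23314437e-04, -2.18043318e-04,
        -2.15526268e-04],
       [-3.42926351e-04,  9.57929587e-01,  2.87003116e-01,
        -7.32661796e-02],
       [ 0.00000000e+00,  0.00000000e+00,  0.00000000e+00,
         1.00000000e+00]])}
rail_b []
jig [(0.79, [88.7, 457.6, 36.5, 22.1])]
fence []
```

View pics/scene0.png

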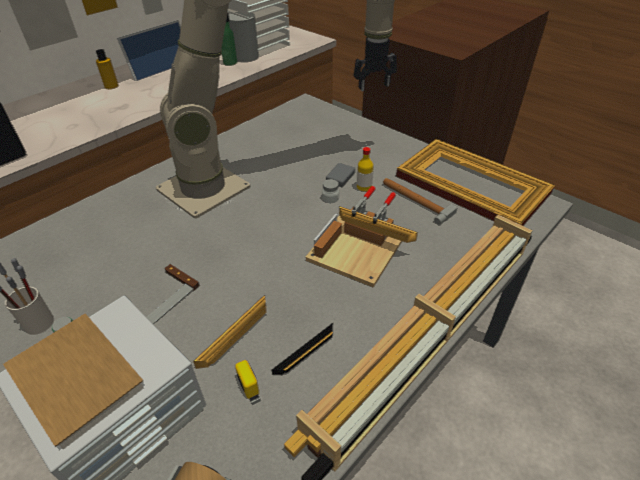

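View pics/top0.png

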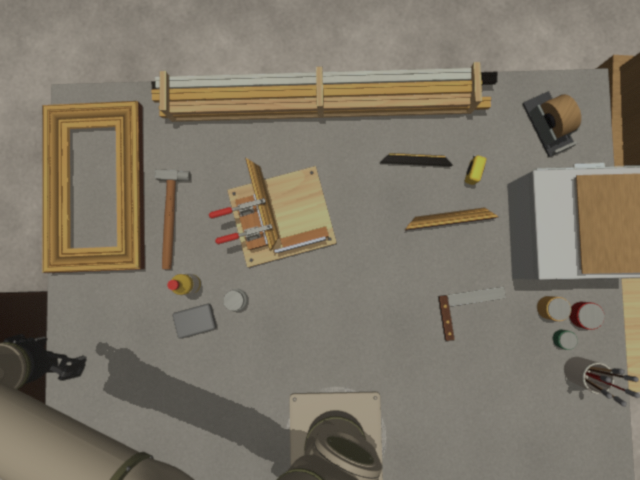

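View pics/wrist0.png

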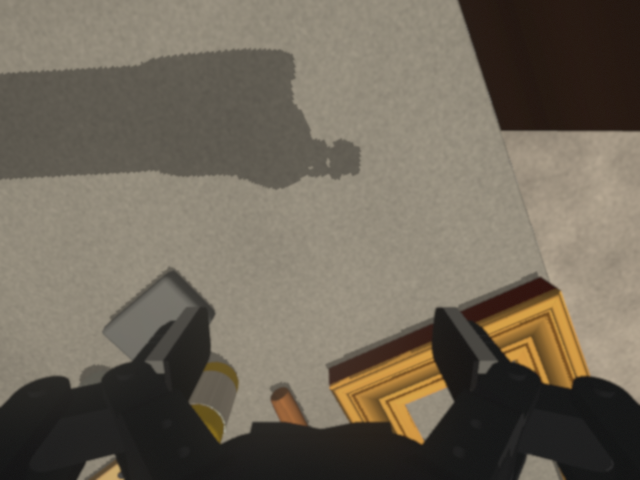

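Top view: the loose gold rail is around (451,219), and the jig is at (275,217) with its free arm and fence at (280–330, 236–255). The black rail is at (416,159). I'll measure the poses from the depth data next.

Run:
```python
from h import *
c=cams.camera("top");T=camT(c)
rs=cams.outline_of("top","rail_b")
for r in rs:
    m=r["region"].astype(bool)
    P,u,v=pts(c,m,T); 
    box=cv2.minAreaRect(P[:,:2].astype(np.float32)*1000)
    print(r["conf"],r["box"],np.percentile(P[:,2],[1,20,50,80,99]).round(3),box)
im=c["color"]
a=cv2.resize(im[190:245,390:510],None,fx=6,fy=6,interpolation=cv2.INTER_CUBIC)
b=cv2.resize(im[150:275,200:345],None,fx=5,fy=4.7,interpolation=cv2.INTER_CUBIC)
cv2.imwrite("pics/a1.png",a);cv2.imwrite("pics/b1.png",cv2.resize(b,(696,600)))
# fence plane / board
r=cams.outline_of("top","jig")[0]
P,u,v=pts(c,r["region"].astype(bool),T)
k=(P[:,2]>.012)&(P[:,2]<.026)
print("board",cv2.minAreaRect(P[k][:,:2].astype(np.float32)*1000),np.median(P[k][:,2]))
P,u,v=pts(c,None,T)
k=(np.abs(P[:,0]-.4)<.4)&(np.abs(P[:,1])<.4)&(P[:,2]<.01);print("bench z",np.median(P[k][:,2]))
```

```text
0.85 [405.7, 208.1, 91.0, 24.6] [-0.001  0.025  0.029  0.032  0.037] ((555.8709716796875, -307.30419921875), (35.91217041015625, 236.02162170410156), 6.5668134689331055)
0.59 [246.6, 161.3, 30.3, 88.1] [0.073 0.084 0.087 0.09  0.095] ((591.9816284179688, 164.83822631835938), (222.51141357421875, 32.82188034057617), 13.881144523620605)
board ((568.5589599609375, 126.96722412109375), (209.9464111328125, 240.33480834960938), 13.762981414794922) 0.017727184962054165
bench z -2.086942046330975e-05
```

View pics/a1.png

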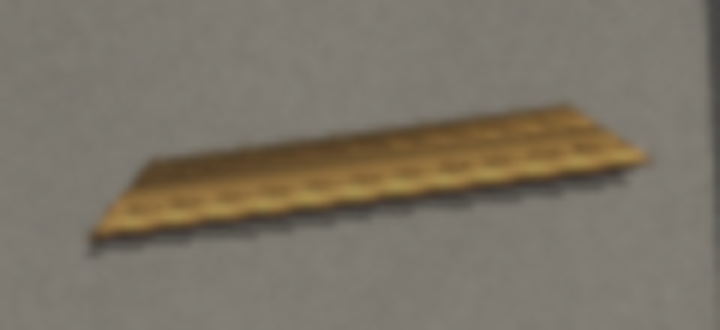

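View pics/b1.png

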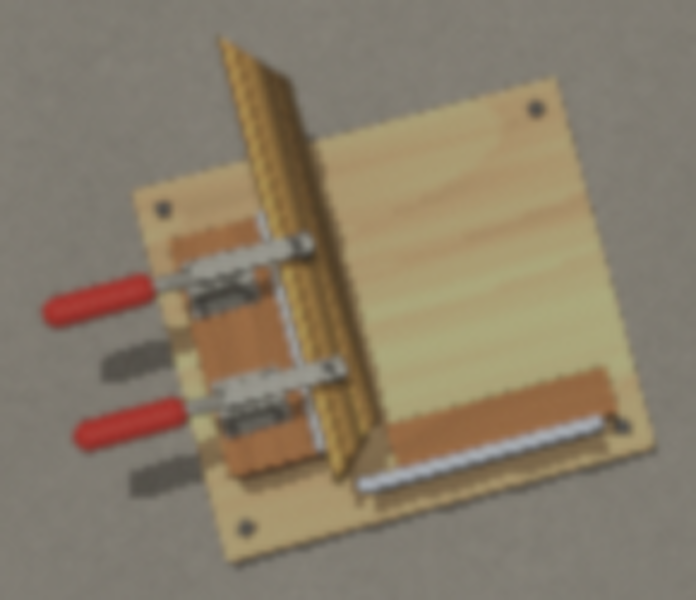

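```bash
cat >> h.py <<'E'
def plan(p,yaw,n,turn=None):
    """target TCP p (m), tool down, tool y axis at world yaw (rad). prints rows (mm) for n rows"""
    o=manip.get_obs();R0=R.from_quat(o["ee_rot"])
    d=np.array([np.cos(yaw),np.sin(yaw),0]);x=np.array([0,0,-1.]);
    Rt=R.from_matrix(np.c_[x,d,np.cross(x,d)])
    rv=(R0.inv()*Rt).as_rotvec()
    dp=(np.array(p)-o["position"])*1000
    print("clock",o["clock"],"pos",o["position"].round(4),"F",o["ft_force"].round(1),"rv total",rv.round(4),"deg",np.degrees(np.linalg.norm(rv)).round(1),"dist",np.linalg.norm(dp).round(1))
    for i in range(n):
        Ri=R0*R.from_rotvec(rv*i/n)
        print(i,Ri.inv().apply(dp/n).round(1),(rv/n).round(4))
E
python3 - <<'E'
from h import *
o=manip.get_obs();M=R.from_quat(o["ee_rot"]).as_matrix();print(M.round(3), np.degrees(np.arctan2(M[1,1],M[0,1])))
# rail y yaw = 96.57+90=186.57 or 6.57
ry=np.radians(96.57)
g=np.array([.5559,-.3073])+.02*np.array([np.cos(ry),np.sin(ry)])
print(g)
for yw in (6.57,186.57):
    plan([g[0],g[1],.25],np.radians(yw),24)
E
```

```text
[[ 0.     0.431  0.902]
 [ 0.     0.902 -0.431]
 [-1.     0.    -0.   ]] 64.45828713845133
[ 0.55361166 -0.28743134]
clock 0.75 pos [0.2695 0.5639 0.2313] F [-0.5  0.5  0.7] rv total [ 1.0103 -0.     -0.    ] deg 57.9 dist 897.7
0 [ -0.8 -26.9  26. ] [ 0.0421 -0.     -0.    ]
1 [ -0.8 -25.8  27.1] [ 0.0421 -0.     -0.    ]
2 [ -0.8 -24.6  28.1] [ 0.0421 -0.     -0.    ]
3 [ -0.8 -23.4  29.2] [ 0.0421 -0.     -0.    ]
4 [ -0.8 -22.2  30.1] [ 0.0421 -0.     -0.    ]
5 [ -0.8 -20.9  31. ] [ 0.0421 -0.     -0.    ]
6 [ -0.8 -19.6  31.9] [ 0.0421 -0.     -0.    ]
7 [ -0.8 -18.2  32.7] [ 0.0421 -0.     -0.    ]
8 [ -0.8 -16.8  33.4] [ 0.0421 -0.     -0.    ]
9 [ -0.8 -15.4  34.1] [ 0.0421 -0.     -0.    ]
10 [ -0.8 -13.9  34.7] [ 0.0421 -0.     -0.    ]
11 [ -0.8 -12.5  35.3] [ 0.0421 -0.     -0.    ]
12 [ -0.8 -11.   35.8] [ 0.0421 -0.     -0.    ]
13 [-0.8 -9.5 36.2] [ 0.0421 -0.     -0.    ]
14 [-0.8 -7.9 36.5] [ 0.0421 -0.     -0.    ]
15 [-0.8 -6.4 36.8] [ 0.0421 -0.     -0.    ]
16 [-0.8 -4.8 37.1] [ 0.0421 -0.     -0.    ]
17 [-0.8 -3.3 37.3] [ 0.0421 -0.     -0.    ]
18 [-0.8 -1.7 
[... 852 characters left out ...]
.     -0.    ]
10 [ -0.8 -37.1  -4.5] [-0.0888  0.     -0.    ]
11 [ -0.8 -36.6  -7.8] [-0.0888  0.     -0.    ]
12 [ -0.8 -35.8 -11. ] [-0.0888  0.     -0.    ]
13 [ -0.8 -34.6 -14.1] [-0.0888  0.     -0.    ]
14 [ -0.8 -33.3 -17.1] [-0.0888  0.     -0.    ]
15 [ -0.8 -31.6 -20. ] [-0.0888  0.     -0.    ]
16 [ -0.8 -29.7 -22.7] [-0.0888  0.     -0.    ]
17 [ -0.8 -27.6 -25.3] [-0.0888  0.     -0.    ]
18 [ -0.8 -25.2 -27.6] [-0.0888  0.     -0.    ]
19 [ -0.8 -22.7 -29.7] [-0.0888  0.     -0.    ]
20 [ -0.8 -19.9 -31.6] [-0.0888  0.     -0.    ]
21 [ -0.8 -17.1 -33.3] [-0.0888  0.     -0.    ]
22 [ -0.8 -14.  -34.7] [-0.0888  0.     -0.    ]
23 [ -0.8 -10.9 -35.8] [-0.0888  0.     -0.    ]
```

```bash
python3 -m handwheel '-0.8 -27 26 0.0421 0 0 85; -0.8 -26 27 0.0421 0 0 85; -0.8 -24.6 28 0.0421 0 0 85; -0.8 -23.4 29 0.0421 0 0 85; -0.8 -22 30 0.0421 0 0 85; -0.8 -21 31 0.0421 0 0 85; -0.8 -19.6 32 0.0421 0 0 85; -0.8 -18 32.7 0.0421 0 0 85' 32
python3 -m handwheel '-0.8 -16.8 33.4 0.0421 0 0 85; -0.8 -15.4 34 0.0421 0 0 85; -0.8 -14 34.7 0.0421 0 0 85; -0.8 -12.5 35.3 0.0421 0 0 85; -0.8 -11 35.8 0.0421 0 0 85; -0.8 -9.5 36.2 0.0421 0 0 85; -0.8 -8 36.5 0.0421 0 0 85; -0.8 -6.4 36.8 0.0421 0 0 85'
python3 - <<'E'
from h import *
o=manip.get_obs()
c=cams.camera("wrist");cv2.imwrite("pics/w1.png",c["color"])
np.savez("w1.npz",T=camT(c,o),K=c["camera_matrix"],d=c["depth"],im=c["color"])
for t in ["rail_b","fence","jig"]: print(t,[(r["conf"],r["box"]) for r in cams.outline_of("wrist",t)])
plan([.5536,-.2874,.25],np.radians(6.57),8)
E
```

```text
clock: 1.55
position: [0.3642, 0.2788, 0.238]
ee_rot: [0.271, 0.653, -0.27, 0.653]
ft_force: [0.5, -0.6, -0.9]
grip_width: 0.993
clock: 2.35
position: [0.4585, -0.0052, 0.2444]
ee_rot: [0.376, 0.599, -0.376, 0.599]
ft_force: [0.6, 1.0, -0.3]
grip_width: 0.997
rail_b [(0.94, [287.5, 367.8, 33.4, 60.4]), (0.8, [430.4, 44.2, 208.0, 99.1])]
fence [(0.63, [373.4, 66.0, 56.9, 156.0])]
jig [(0.6, [350.4, 0.6, 289.6, 272.0])]
clock 2.55 pos [ 0.4584 -0.0041  0.2442] F [-0.4  0.2 -0.5] rv total [ 3.352e-01 -3.000e-04 -3.000e-04] deg 19.2 dist 298.9
0 [-0.7 -4.7 37.1] [ 0.0419 -0.     -0.    ]
1 [-0.7 -3.1 37.2] [ 0.0419 -0.     -0.    ]
2 [-0.7 -1.6 37.3] [ 0.0419 -0.     -0.    ]
3 [-0.7  0.  37.4] [ 0.0419 -0.     -0.    ]
4 [-0.7  1.6 37.3] [ 0.0419 -0.     -0.    ]
5 [-0.7  3.1 37.2] [ 0.0419 -0.     -0.    ]
6 [-0.7  4.7 37.1] [ 0.0419 -0.     -0.    ]
7 [-0.7  6.2 36.8] [ 0.0419 -0.     -0.    ]
```

```bash
python3 -m handwheel '-0.7 -4.7 37 0.0419 0 0 85; -0.7 -3 37.2 0.0419 0 0 85; -0.7 -1.6 37.3 0.0419 0 0 85; -0.7 0 37.4 0.0419 0 0 85; -0.7 1.6 37.3 0.0419 0 0 85; -0.7 3 37.2 0.0419 0 0 85; -0.7 4.7 37 0.0419 0 0 85; -0.7 6.2 36.8 0.0419 0 0 85'
python3 -m handwheel '0 0 0 0 0 0 85'
python3 - <<'E'
from h import *
o=manip.get_obs()
c=cams.camera("wrist");cv2.imwrite("pics/w2.png",c["color"])
T=camT(c,o)
np.savez("w2.npz",T=T,K=c["camera_matrix"],d=c["depth"],im=c["color"])
for r in cams.outline_of("wrist","rail_b"):
    P,u,v=pts(c,r["region"].astype(bool),T)
    k=P[:,2]>.02
    print(r["conf"],r["box"],np.percentile(P[:,2],[2,50,98]).round(4),cv2.minAreaRect(P[k][:,:2].astype(np.float32)*1000))
print(o["position"],o["ft_force"])
E
```

```text
clock: 3.35
position: [0.5551, -0.286, 0.2493]
ee_rot: [0.47, 0.529, -0.469, 0.528]
ft_force: [1.2, 0.9, 1.3]
grip_width: 0.995
clock: 3.45
position: [0.5538, -0.2897, 0.2486]
ee_rot: [0.47, 0.527, -0.472, 0.527]
ft_force: [-0.9, 0.1, -0.1]
grip_width: 0.995
0.68 [304.6, 95.4, 34.5, 238.1] [0.0265 0.0313 0.0353] ((555.4111328125, -307.91278076171875), (30.04188346862793, 235.103515625), 6.313593864440918)
[ 0.55383577 -0.28969974  0.24860263] [-0.90982321  0.09224687 -0.11516484]
```

View pics/w2.png

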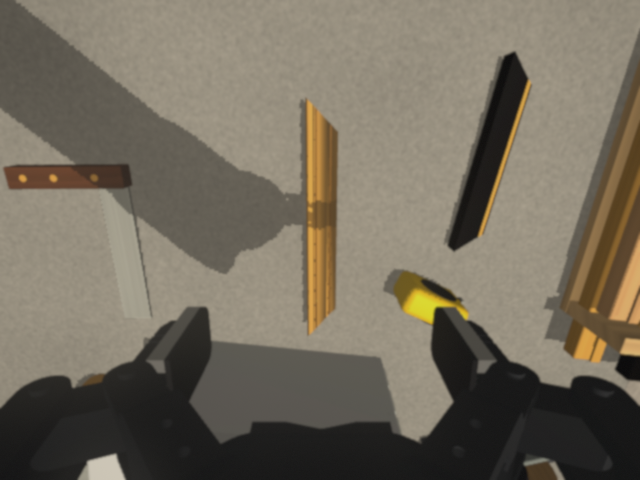

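View pics/w1.png

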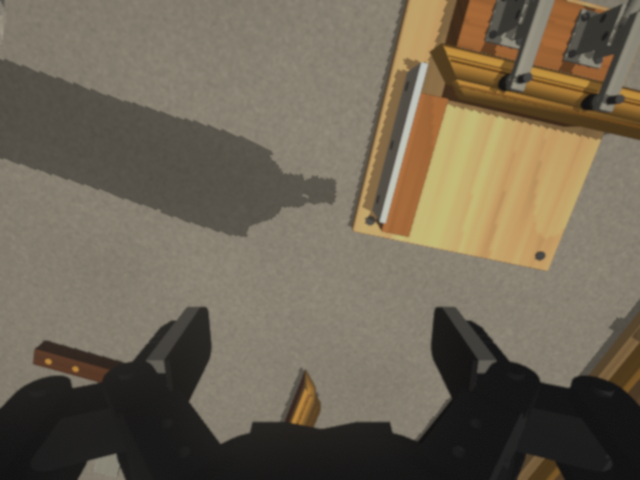

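The wrist view w2 shows the rail spanning (307,98) to (310,333), with its back edge on the left. It agrees with the top-camera pose, so I'll descend to grasp.

```bash
python3 -m handwheel '40 -0.2 -0.8 0 0 0 85; 45 -0.2 -0.8 0 0 0 85; 45 0 0 0 0 0 85; 45 0 0 0 0 0 85; 30 0 0 0 0 0 85; 18 0 0 0 0 0 85; 0 0 0 0 0 0 85; 0 0 0 0 0 0 85'
python3 - <<'E'
from h import *
plan([.5532,-.288,.012],np.radians(6.4),1)
E
```

```text
clock: 4.35
position: [0.5542, -0.2846, 0.028]
ee_rot: [0.47, 0.528, -0.469, 0.529]
ft_force: [0.2, -0.5, 0.1]
grip_width: 0.994
clock 4.35 pos [ 0.5542 -0.2846  0.028 ] F [ 0.2 -0.5  0.1] rv total [ 0.0056  0.0002 -0.0015] deg 0.3 dist 16.4
0 [16.  -1.4  3.3] [ 0.0056  0.0002 -0.0015]
```

```bash
python3 -m handwheel '10 -0.8 2 0 0 0 85; 6 0 1 0 0 0 85; 0 0 0 0 0 0 85; 0 0 0 0 0 0 85'
python3 - <<'E'
from h import *
for i in range(3):plan([.5532,-.288,.012],np.radians(6.4),1)
o=manip.get_obs()
c=cams.camera("wrist");cv2.imwrite("pics/w3.png",c["color"]);plan([.5532,-.288,.012],np.radians(6.4),1)
E
```

```text
clock: 4.75
position: [0.5528, -0.2883, 0.0108]
ee_rot: [0.47, 0.528, -0.47, 0.528]
ft_force: [0.9, -0.3, 0.9]
grip_width: 0.998
clock 4.75 pos [ 0.5528 -0.2883  0.0108] F [ 0.9 -0.3  0.9] rv total [ 0.0043  0.     -0.0001] deg 0.2 dist 1.3
0 [-1.2  0.4 -0.2] [ 0.0043  0.     -0.0001]
clock 4.75 pos [ 0.5528 -0.2883  0.0108] F [ 0.9 -0.3  0.9] rv total [ 0.0043  0.     -0.0001] deg 0.2 dist 1.3
0 [-1.2  0.4 -0.2] [ 0.0043  0.     -0.0001]
clock 4.75 pos [ 0.5528 -0.2883  0.0108] F [ 0.9 -0.3  0.9] rv total [ 0.0043  0.     -0.0001] deg 0.2 dist 1.3
0 [-1.2  0.4 -0.2] [ 0.0043  0.     -0.0001]
clock 4.8 pos [ 0.5529 -0.2882  0.0109] F [ 0.3 -0.6 -0.1] rv total [ 0.0043  0.0001 -0.0003] deg 0.2 dist 1.1
0 [-1.1  0.3 -0.2] [ 0.0043  0.0001 -0.0003]
```

View pics/w3.png

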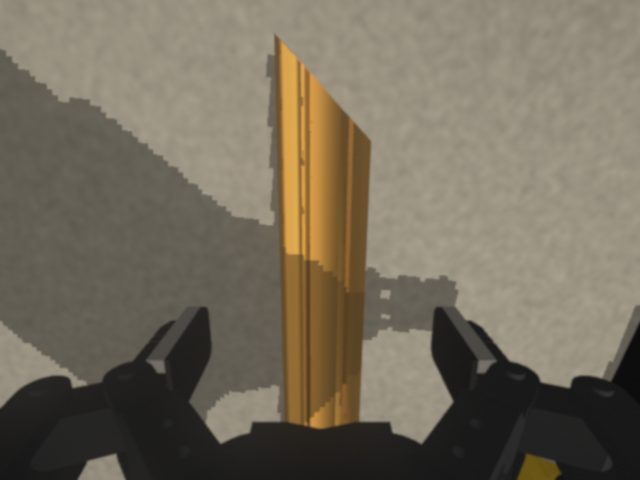

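w3: the rail sits centred between the fingers, columns 280–365 at the jaw row. Closing gently.

```bash
python3 -m handwheel '-1.5 0.3 0 0.004 0 0 60; 0 0 0 0 0 0 40; 0 0 0 0 0 0 34; 0 0 0 0 0 0 25; 0 0 0 0 0 0 20; 0 0 0 0 0 0 20; 0 0 0 0 0 0 20; 0 0 0 0 0 0 20' 35
python3 - <<'E'
from h import *
o=manip.get_obs()
c=cams.camera("wrist");cv2.imwrite("pics/w4.png",c["color"]);plan([.5532,-.288,.012],np.radians(6.4),1)
print(manip.get_obs()["grip_width"]*85.4)
E
```

```text
clock: 5.6
position: [0.5533, -0.2881, 0.0124]
ee_rot: [0.471, 0.527, -0.471, 0.527]
ft_force: [-0.3, 1.1, 4.4]
grip_width: 0.341
clock 5.65 pos [ 0.5532 -0.2881  0.0124] F [-1.   1.1  5.9] rv total [ 0.0005  0.     -0.0003] deg 0.0 dist 0.4
0 [ 0.4 -0.  -0.1] [ 0.0005  0.     -0.0003]
28.797479475630873
```

View pics/w4.png

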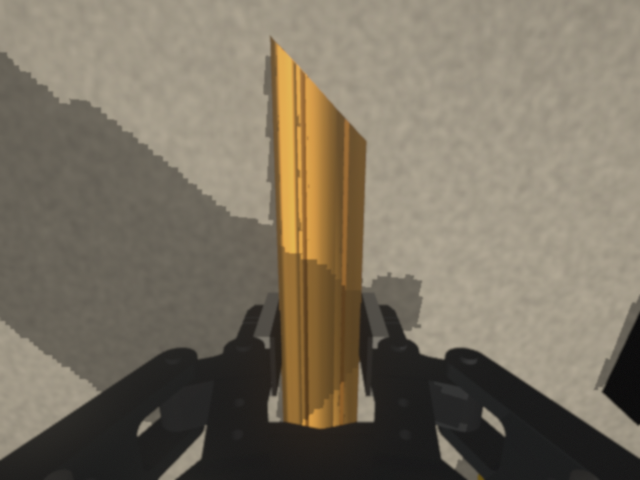

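The grasp holds (28.8 mm opening, tips just above the fence height on the rail). Lift and transit.

```bash
python3 -m handwheel '-4 0 0 0 0 0 20; -10 0 0 0 0 0 20; -25 0 0 0 0 0 20; -30 0 0 0 0 0 20; -25 0 0 0 0 0 20; -9 0 0 0 0 0 20; 0 0 0 0 0 0 20'
python3 - <<'E'
from h import *
o=manip.get_obs()
c=cams.camera("wrist");cv2.imwrite("pics/w5.png",c["color"])
T=camT(c,o);np.savez("w5.npz",T=T,K=c["camera_matrix"],d=c["depth"],im=c["color"],p=o["position"],q=o["ee_rot"])
r=cams.outline_of("wrist","rail_b");print([(x["conf"],x["box"]) for x in r])
plan([.5273,.0345,.115],np.radians(13.76),12)
print(manip.get_obs()["grip_width"]*85.4)
# jig from w1
w=np.load("w1.npz");c1=dict(camera_matrix=w["K"],depth=w["d"])
P,u,v=pts(c1,None,w["T"])
k=(abs(P[:,2]-.018)<.004);print("board z",np.median(P[k][:,2]),cv2.minAreaRect(P[k][:,:2].astype(np.float32)*1000))
k=(abs(P[:,2]-.0)<.004);print("bench",np.median(P[k][:,2]))
k=(abs(P[:,2]-.068)<.004)&(P[:,1]<.16)&(P[:,0]<.53);print("fencetop",k.sum(),np.median(P[k][:,2]),cv2.minAreaRect(P[k][:,:2].astype(np.float32)*1000))
k=(abs(P[:,2]-.058)<.004)&(P[:,1]<.16)&(P[:,0]<.56);print("bed",k.sum(),np.median(P[k][:,2]),cv2.minAreaRect(P[k][:,:2].astype(np.float32)*1000))
E
```

```text
clock: 6.35
position: [0.5537, -0.2883, 0.1163]
ee_rot: [0.472, 0.527, -0.471, 0.528]
ft_force: [-0.1, 0.0, -1.4]
grip_width: 0.34
[(0.82, [270.7, 34.9, 99.1, 395.5])]
clock 6.45 pos [ 0.5526 -0.2876  0.1141] F [ 0.4 -0.9 -0.9] rv total [-0.1278 -0.001   0.0011] deg 7.3 dist 323.1
0 [ -0.1   0.9 -26.9] [-0.0107 -0.0001  0.0001]
1 [ -0.1   1.2 -26.9] [-0.0107 -0.0001  0.0001]
2 [ -0.1   1.5 -26.9] [-0.0107 -0.0001  0.0001]
3 [ -0.1   1.8 -26.9] [-0.0107 -0.0001  0.0001]
4 [ -0.1   2.1 -26.8] [-0.0107 -0.0001  0.0001]
5 [ -0.1   2.3 -26.8] [-0.0107 -0.0001  0.0001]
6 [ -0.1   2.6 -26.8] [-0.0107 -0.0001  0.0001]
7 [ -0.1   2.9 -26.8] [-0.0107 -0.0001  0.0001]
8 [ -0.1   3.2 -26.7] [-0.0107 -0.0001  0.0001]
9 [ -0.1   3.5 -26.7] [-0.0107 -0.0001  0.0001]
10 [ -0.1   3.8 -26.7] [-0.0107 -0.0001  0.0001]
11 [ -0.1   4.1 -26.6] [-0.0107 -0.0001  0.0001]
28.972937488476624
board z 0.019426130843506473 ((521.71044921875, -10.2020263671875), (646.0584716796875, 503.2109680175781), 9.425125122070312)
bench 0.0014075882466116352
fencetop 1518 0.06906363212645014 ((492.9330139160156, 81.99466705322266), (131.5082550048828, 53.91331100463867), 81.57112121582031)
bed 4308 0.05938247417790876 ((507.5254211425781, 80.75631713867188), (38.03925323486328, 149.82720947265625), 13.850868225097656)
```

View pics/w5.png

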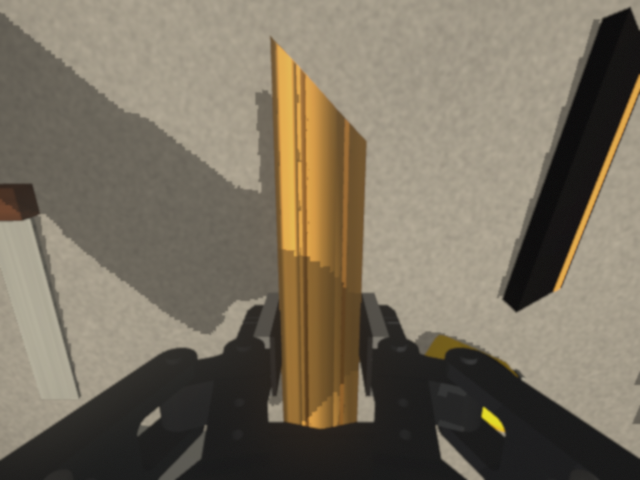

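w5: the rail is lifted, its toe at (271,38), unchanged in the grip. Moving to the waypoint above the free arm.

```bash
python3 -m handwheel '0 0.5 -15 -0.0107 0 0 20; 0 1.2 -27 -0.0107 0 0 20; 0 1.5 -30 -0.0107 0 0 20; 0 2 -30 -0.0107 0 0 20; 0 2 -30 -0.0107 0 0 20; 0 2.5 -30 -0.0107 0 0 20; 0 2.6 -30 -0.0107 0 0 20; 0 3 -30 -0.0107 0 0 20'
python3 -m handwheel '0 3.2 -30 -0.0107 0 0 20; 0 3.5 -27 -0.0107 0 0 20; 0 3.8 -20 -0.0107 0 0 20; 0 3.5 -15 -0.0107 0 0 20; 0 0 -6 0 0 0 20; 0 0 0 0 0 0 20; 0 0 0 0 0 0 20'
python3 - <<'E'
from h import *
o=manip.get_obs()
c=cams.camera("wrist");cv2.imwrite("pics/w6.png",c["color"])
T=camT(c,o);np.savez("w6.npz",T=T,K=c["camera_matrix"],d=c["depth"],im=c["color"],p=o["position"],q=o["ee_rot"])
plan([.5273,.0345,.115],np.radians(13.76),1)
E
```

```text
clock: 7.25
position: [0.5333, -0.0639, 0.1141]
ee_rot: [0.447, 0.548, -0.448, 0.547]
ft_force: [0.9, 1.4, -0.8]
grip_width: 0.338
clock: 7.95
position: [0.5274, 0.0314, 0.1151]
ee_rot: [0.437, 0.556, -0.437, 0.556]
ft_force: [-0.6, -0.0, -1.0]
grip_width: 0.342
clock 8.0 pos [0.5274 0.0312 0.1151] F [ 1.1  0.1 -0.3] rv total [-0.0013  0.0004  0.0002] deg 0.1 dist 3.3
0 [ 0.1  0.7 -3.2] [-0.0013  0.0004  0.0002]
```

View pics/w6.png

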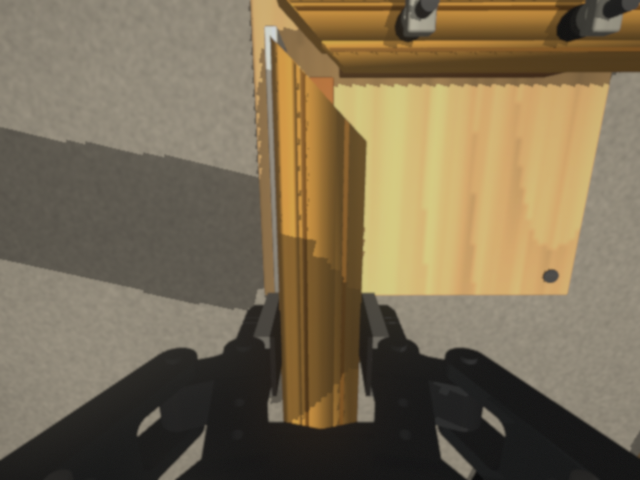

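Run:
```python
import cv2,numpy as np
w=np.load("w6.npz");im=w["im"]
cv2.imwrite("pics/z6a.png",cv2.resize(im[0:120,240:400],None,fx=5,fy=5,interpolation=cv2.INTER_NEAREST))
cv2.imwrite("pics/z6b.png",cv2.resize(im[180:300,240:400],None,fx=5,fy=5,interpolation=cv2.INTER_NEAREST))
```

```text
(no output)
```

View pics/z6a.png

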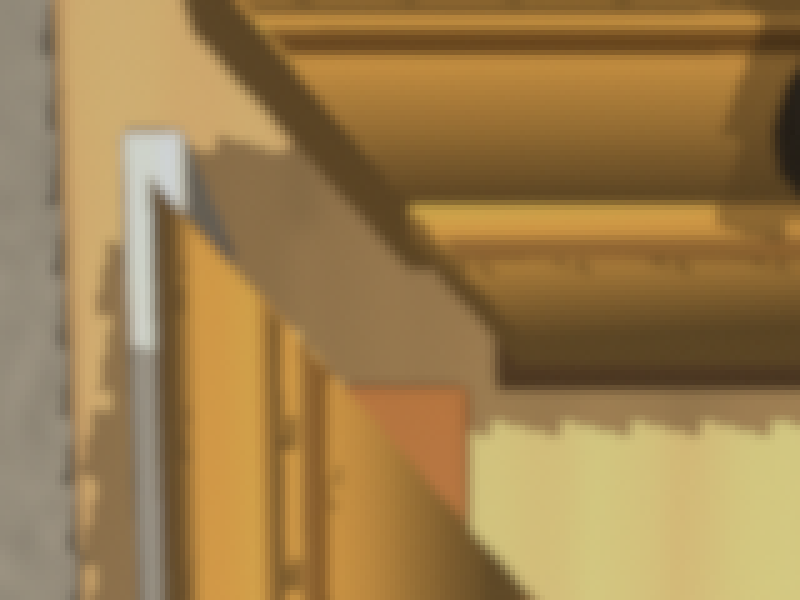

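View pics/z6b.png

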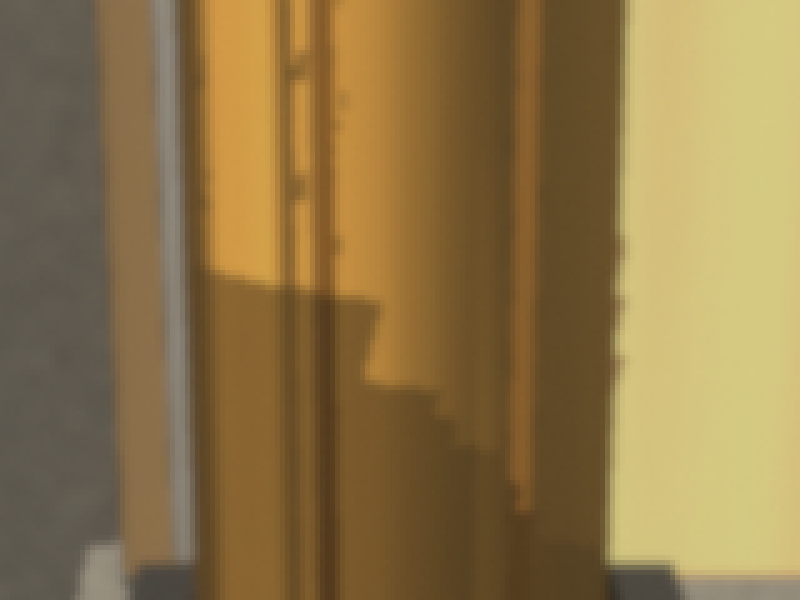

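Run:
```python
import numpy as np
from scipy.spatial.transform import Rotation as R
w=np.load("w6.npz");K=w["K"];T=w["T"];p=w["p"];q=R.from_quat(w["q"])
def bp(u,v,z):
    d=T[:3,:3]@np.array([(u-K[0,2])/K[0,0],(v-K[1,2])/K[1,1],1]);o=T[:3,3]
    return (o+d*(z-o[2])/d[2])
def show(n,P):
    print(n,(P*1000).round(1),"depth-check")
    return P
zb=p[2]-.0125
toe=show("toe",bp(270.4,36.6,zb+.032)); b1=bp(272.6,118,zb+.032); b2=bp(278.6,292,zb+.032)
print("rail yaw",np.degrees(np.arctan2(*(b1-b2)[1::-1])),np.degrees(np.arctan2(*(toe-b2)[1::-1])))
fe=show("fence end inner",bp(277,26,.068)); fo=show("fence end outer",bp(264.8,26,.068))
f1=bp(270,180,.068);f2=bp(274,280,.068)
print("fence yaw",np.degrees(np.arctan2(*(f1-f2)[1::-1])),np.degrees(np.arctan2(*(fo-f2)[1::-1])),"thick",np.linalg.norm(fe-fo)*1000)
show("rail_a sight end top",bp(339,67,.084))
yaw=np.radians(13.8);jx=np.array([np.cos(yaw),np.sin(yaw)]);jy=np.array([-jx[1],jx[0]])
corner=np.array([.4753,.1505])
for n,P in [("toe",toe),("b1",b1),("b2",b2),("fe",fe),("fo",fo),("f1",f1),("f2",f2),("ra",bp(339,67,.084)),("tcp",p)]:
    d=(P[:2]-corner)*1000;print(n,"jig rel corner",(d@jx).round(1),(d@jy).round(1))
# depth check
dd=w["d"]
for n,u,v in [("fence",268,32),("railtop",285,118),("board",450,200),("raila",345,55)]:
    z=dd[v,u];print(n,(T[:3,:3]@np.array([(u-K[0,2])/K[0,0]*z,(v-K[1,2])/K[1,1]*z,z])+T[:3,3]).round(4))
```

```text
toe [489.  124.1 134.6] depth-check
rail yaw 103.71856740185267 103.59325078278901
fence end inner [480.  140.8  68. ] depth-check
fence end outer [474.6 139.5  68. ] depth-check
fence yaw 103.83039693951235 103.62910563736293 thick 5.487266919106733
rail_a sight end top [511.2 128.6  84. ] depth-check
toe jig rel corner 7.0 -28.9
b1 jig rel corner 6.8 -51.7
b2 jig rel corner 6.7 -110.8
fe jig rel corner 2.2 -10.6
fo jig rel corner -3.3 -10.6
f1 jig rel corner -3.7 -79.5
f2 jig rel corner -3.6 -133.5
ra jig rel corner 29.6 -29.8
tcp jig rel corner 22.2 -128.1
fence [0.4767 0.1373 0.0688]
railtop [0.4983 0.1028 0.1378]
board [0.6    0.0798 0.0203]
raila [0.5124 0.1332 0.0868]
```

The wrist measurement puts the rail ~4.4 mm off the fence, parallel to it within 0.2°, with the mitre gap ~22 mm. I'll move 2 mm more off the fence and lower.

```bash
python3 -m handwheel '8 1 0 0 0 0 20; 13 1 0 0 0 0 20; 10 0 0 0 0 0 20; 6 0 0 0 0 0 20; 3 0 0 0 0 0 20; 0 0 0 0 0 0 20; 0 0 0 0 0 0 20'
python3 - <<'E'
from h import *
o=manip.get_obs()
c=cams.camera("wrist");cv2.imwrite("pics/w7.png",c["color"])
T=camT(c,o);np.savez("w7.npz",T=T,K=c["camera_matrix"],d=c["depth"],im=c["color"],p=o["position"],q=o["ee_rot"])
cv2.imwrite("pics/z7.png",cv2.resize(c["color"][0:150,230:430],None,fx=4,fy=4,interpolation=cv2.INTER_NEAREST))
plan([.5273,.0345,.0705],np.radians(13.7),1)
E
```

```text
clock: 8.7
position: [0.5296, 0.0329, 0.0754]
ee_rot: [0.437, 0.556, -0.436, 0.556]
ft_force: [0.8, 0.0, -0.7]
grip_width: 0.34
clock 8.75 pos [0.5297 0.033  0.0756] F [-0.2 -0.3 -1. ] rv total [ 0.0014 -0.0001 -0.0007] deg 0.1 dist 5.8
0 [ 5. -2. -2.] [ 0.0014 -0.0001 -0.0007]
```

View pics/w7.png

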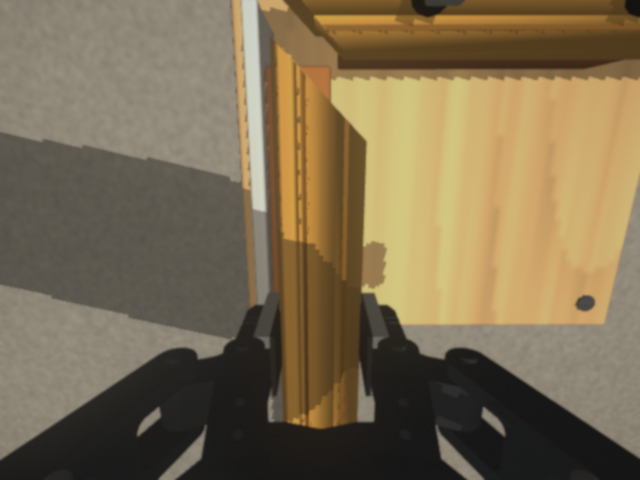

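View pics/z7.png

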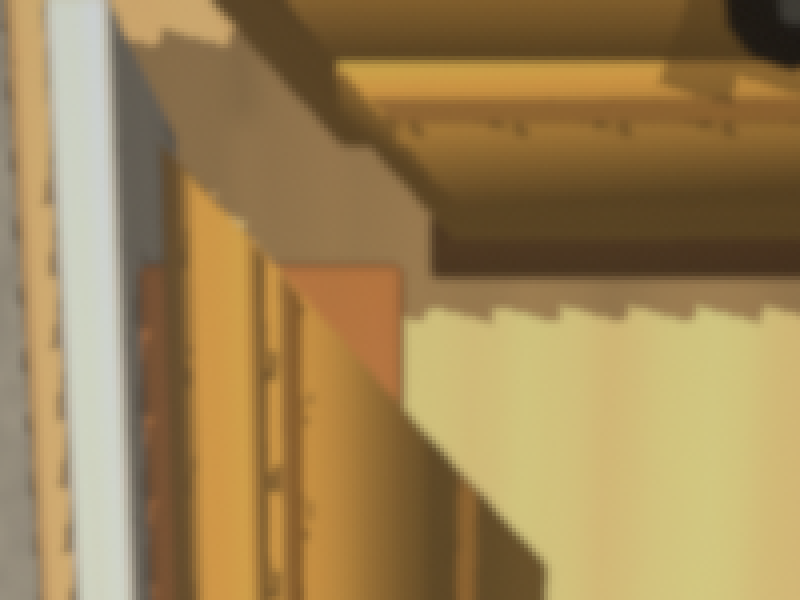

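w7/z7: the rail is clear inside the fence with a strip of bed showing between them, and the mitre gap is open. Lowering onto the bed.

```bash
python3 -m handwheel '2 0 0 0 0 0 20; 1.5 0 0 0 0 0 20; 0.7 0 0 0 0 0 20; 0 0 0 0 0 0 20; 0 0 0 0 0 0 20'
python3 -m handwheel '0.4 0 0 0 0 0 20; 0 0 0 0 0 0 20'
python3 -m handwheel '0.4 0 0 0 0 0 20; 0 0 0 0 0 0 20'
```

```text
clock: 9.25
position: [0.5294, 0.0329, 0.071]
ee_rot: [0.436, 0.556, -0.436, 0.556]
ft_force: [-0.2, -0.4, -2.1]
grip_width: 0.339
clock: 9.45
position: [0.5294, 0.033, 0.0706]
ee_rot: [0.436, 0.556, -0.436, 0.556]
ft_force: [-0.4, 0.6, -1.6]
grip_width: 0.343
clock: 9.65
position: [0.5295, 0.033, 0.0704]
ee_rot: [0.436, 0.556, -0.436, 0.556]
ft_force: [-0.6, 0.7, 1.8]
grip_width: 0.342
```

```bash
python3 -m handwheel '0 -0.7 -3 0 0 0 20; 0 -0.7 -3 0 0 0 20; 0 -0.7 -3 0 0 0 20; 0 -0.7 -3 0 0 0 20; 0 -0.7 -2 0 0 0 20; 0 0 0 0 0 0 20; 0 0 0 0 0 0 20'
python3 - <<'E'
from h import *
o=manip.get_obs()
c=cams.camera("wrist");cv2.imwrite("pics/w8.png",c["color"])
cv2.imwrite("pics/z8.png",cv2.resize(c["color"][0:150,230:430],None,fx=4,fy=4,interpolation=cv2.INTER_NEAREST))
print(o["position"],o["ft_force"])
E
```

```text
clock: 10.35
position: [0.5227, 0.0462, 0.0704]
ee_rot: [0.436, 0.557, -0.436, 0.556]
ft_force: [-0.5, -0.3, 4.7]
grip_width: 0.342
[0.52267672 0.0462287  0.07035467] [-0.4585745  -0.31857099  4.70317961]
```

View pics/z8.png

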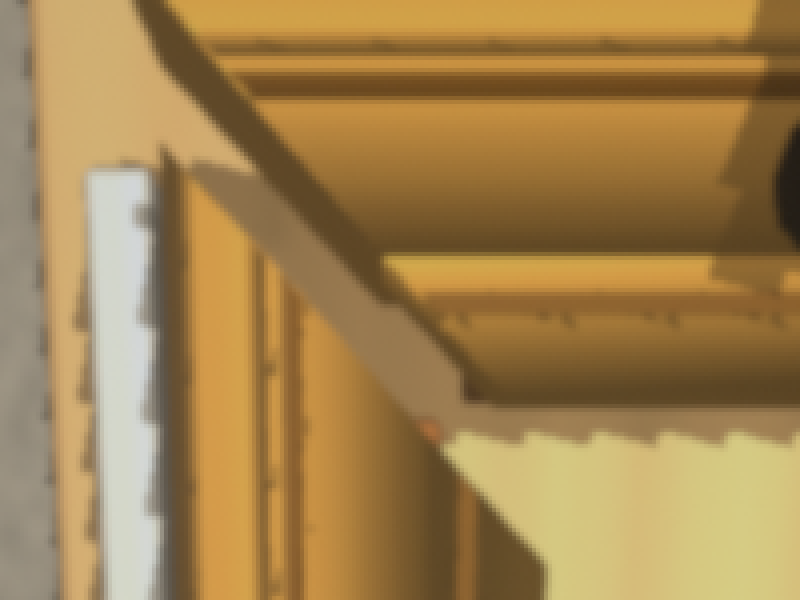

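z8: the rail is near the fence, its toe at zoomed (163,150), with a roughly parallel mitre gap of ~9 mm. Approaching the fence in small steps.

```bash
for i in 1; do :; done
python3 -m handwheel '-0.2 -0.6 0 0 0 0 20; 0 -0.6 0 0 0 0 20; 0 -0.4 0 0 0 0 20; 0 0 0 0 0 0 20'
python3 -m handwheel '0 -0.4 0 0 0 0 20; 0 -0.3 0 0 0 0 20; 0 0 0 0 0 0 20'
python3 -m handwheel '0 -0.3 0 0 0 0 20; 0 -0.3 0 0 0 0 20; 0 0 0 0 0 0 20'
```

```text
clock: 10.8
position: [0.5211, 0.0454, 0.0704]
ee_rot: [0.436, 0.556, -0.436, 0.556]
ft_force: [1.4, 0.4, 0.9]
grip_width: 0.342
clock: 11.1
position: [0.5204, 0.0451, 0.0703]
ee_rot: [0.436, 0.556, -0.436, 0.556]
ft_force: [1.2, 0.5, 0.5]
grip_width: 0.345
clock: 11.4
position: [0.5198, 0.045, 0.0704]
ee_rot: [0.436, 0.556, -0.436, 0.556]
ft_force: [1.0, -0.1, 2.5]
grip_width: 0.334
```

```bash
python3 -m handwheel '0 -0.3 0 0 0 0 20; 0 -0.3 0 0 0 0 20; 0 0 0 0 0 0 20'
python3 -m handwheel '0 -0.3 0 0 0 0 20; 0 -0.3 0 0 0 0 20; 0 0 0 0 0 0 20'
python3 - <<'E'
from h import *
o=manip.get_obs()
c=cams.camera("wrist");cv2.imwrite("pics/w9.png",c["color"])
cv2.imwrite("pics/z9.png",cv2.resize(c["color"][0:150,230:430],None,fx=4,fy=4,interpolation=cv2.INTER_NEAREST))
E
```

```text
clock: 11.7
position: [0.5195, 0.0449, 0.0704]
ee_rot: [0.436, 0.556, -0.436, 0.557]
ft_force: [2.5, 0.7, -1.9]
grip_width: 0.341
clock: 12.0
position: [0.5194, 0.0449, 0.0705]
ee_rot: [0.437, 0.556, -0.436, 0.557]
ft_force: [6.9, 0.9, -5.4]
grip_width: 0.338
```

View pics/z9.png

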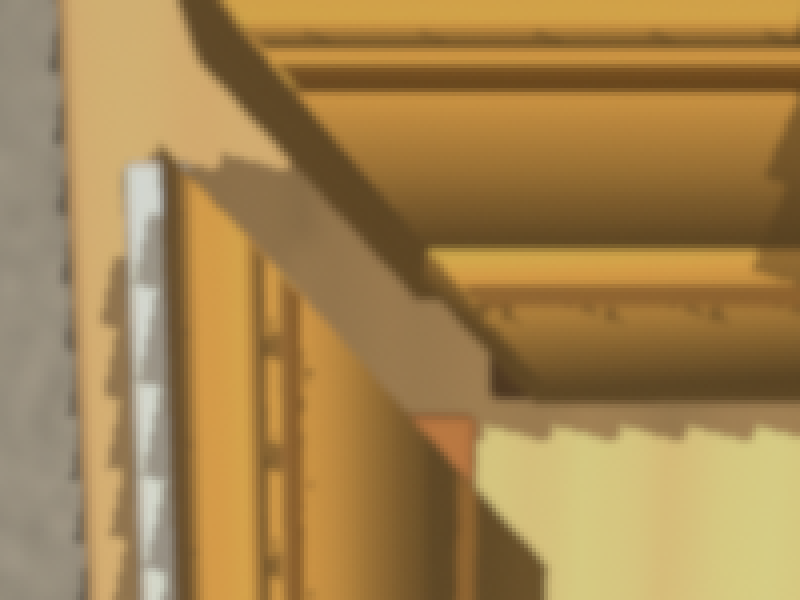

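Fence contact shows as ~6 N sideways. I'll ease it off a little, add a light downward load, and start closing the mitre.

```bash
python3 -m handwheel '0.4 0.4 0 0 0 0 20; 0.3 0.1 0 0 0 0 20; 0 0 0 0 0 0 20; 0 0 0 0 0 0 20'
python3 -m handwheel '0 0 -1 0 0 0 20; 0 0 -1 0 0 0 20; 0 0 -1 0 0 0 20; 0 0 -1 0 0 0 20; 0 0 0 0 0 0 20; 0 0 0 0 0 0 20'
```

```text
clock: 12.45
position: [0.5194, 0.0449, 0.0703]
ee_rot: [0.437, 0.556, -0.436, 0.556]
ft_force: [0.1, 0.7, 5.9]
grip_width: 0.345
clock: 13.05
position: [0.5189, 0.0475, 0.0703]
ee_rot: [0.437, 0.556, -0.437, 0.557]
ft_force: [1.9, -3.9, 5.1]
grip_width: 0.341
```

```bash
python3 -m handwheel '-0.3 0 -0.5 0 0 0 20; 0 0 -0.5 0 0 0 20; 0 0 -0.5 0 0 0 20; 0 0 -0.5 0 0 0 20; 0 0 0 0 0 0 20; 0 0 0 0 0 0 20'
python3 -m handwheel '0 0 -0.5 0 0 0 20; 0 0 -0.5 0 0 0 20; 0 0 0 0 0 0 20'
python3 - <<'E'
from h import *
o=manip.get_obs()
c=cams.camera("wrist");cv2.imwrite("pics/w10.png",c["color"])
cv2.imwrite("pics/z10.png",cv2.resize(c["color"][0:150,230:430],None,fx=4,fy=4,interpolation=cv2.INTER_NEAREST))
plan([.5136,.0569,.0705],np.radians(13.8),1)
E
```

```text
clock: 13.65
position: [0.5182, 0.0501, 0.0703]
ee_rot: [0.437, 0.556, -0.436, 0.557]
ft_force: [3.6, -4.0, 4.1]
grip_width: 0.34
clock: 13.95
position: [0.5179, 0.0511, 0.0703]
ee_rot: [0.437, 0.556, -0.436, 0.557]
ft_force: [3.8, -4.0, 3.1]
grip_width: 0.337
clock 14.0 pos [0.518  0.0511 0.0703] F [ 2.7 -4.3  3.4] rv total [-0.0007  0.0007 -0.0007] deg 0.1 dist 7.3
0 [-0.2 -2.8 -6.7] [-0.0007  0.0007 -0.0007]
```

View pics/z10.png

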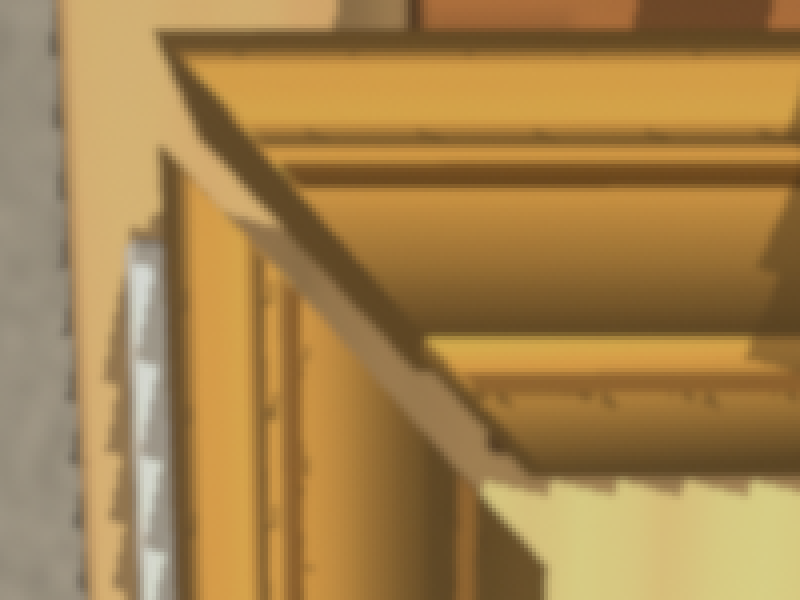

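z10: the toe at zoomed (163,150) lines up with the clamped rail's toe at (160,35), leaving ~8.5 mm. Continuing.

```bash
python3 -m handwheel '-0.2 0 -0.8 0 0 0 20; 0 0 -0.8 0 0 0 20; 0 0 -0.8 0 0 0 20; 0 0 -0.8 0 0 0 20; 0 0 -0.8 0 0 0 20; 0 0 -0.8 0 0 0 20; 0 0 -0.6 0 0 0 20; 0 0 0 0 0 0 20'
python3 -m handwheel '0 0 -0.5 0 0 0 20; 0 0 -0.5 0 0 0 20; 0 0 0 0 0 0 20'
python3 - <<'E'
from h import *
o=manip.get_obs()
c=cams.camera("wrist");cv2.imwrite("pics/w11.png",c["color"])
cv2.imwrite("pics/z11.png",cv2.resize(c["color"][0:150,230:430],None,fx=4,fy=4,interpolation=cv2.INTER_NEAREST))
plan([.5136,.0569,.0705],np.radians(13.8),1)
E
```

```text
clock: 14.8
position: [0.5165, 0.0567, 0.0703]
ee_rot: [0.436, 0.556, -0.436, 0.557]
ft_force: [3.4, -3.3, 1.0]
grip_width: 0.341
clock: 15.1
position: [0.5164, 0.0576, 0.0704]
ee_rot: [0.437, 0.556, -0.436, 0.557]
ft_force: [4.5, -2.6, 2.1]
grip_width: 0.342
clock 15.15 pos [0.5163 0.0576 0.0704] F [ 5.  -3.4  0.8] rv total [-0.0004  0.0004 -0.0006] deg 0.0 dist 2.8
0 [-0.1 -2.8  0. ] [-0.0004  0.0004 -0.0006]
```

View pics/z11.png

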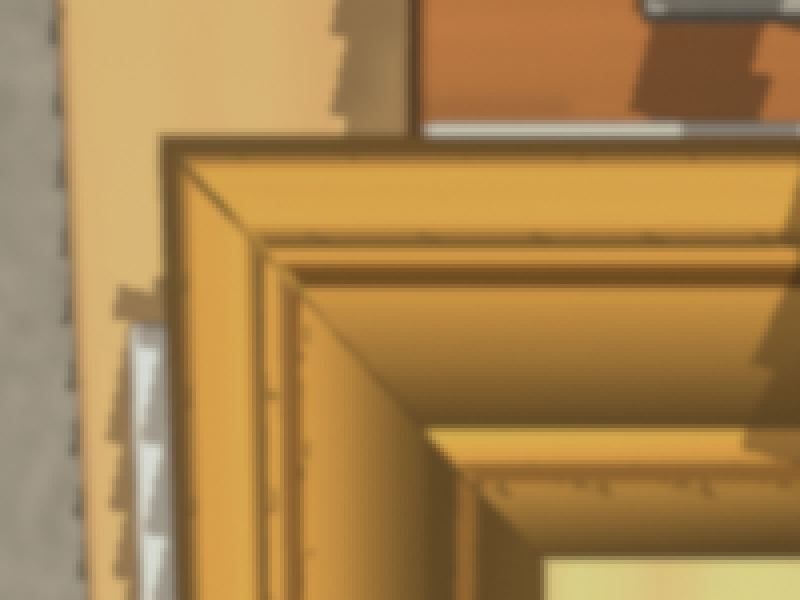

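z11: the mitre is almost shut with the faces parallel. Final closing in 0.3 mm steps.

```bash
cat > f.py <<'E'
from h import *
a=np.radians(13.8);jx=np.array([np.cos(a),np.sin(a)]);jy=np.array([-jx[1],jx[0]])
o=manip.get_obs();F=o["ft_force"];d=(o["position"][:2]-[.4753,.1505])*1000
print(round(o["clock"],2),"side(+x)=",(F[:2]@jx).round(1),"axial=",(F[:2]@jy).round(1),"Fz",F[2].round(1),"pos jig",(d@jx).round(2),(d@jy).round(2),"z",(o["position"][2]*1000).round(2),"tq",o["torque"].round(2))
E
python3 -m handwheel '0 0 -0.3 0 0 0 20; 0 0 0 0 0 0 20' >/dev/null; python3 f.py
python3 -m handwheel '0 0 -0.3 0 0 0 20; 0 0 0 0 0 0 20' >/dev/null; python3 f.py
python3 -m handwheel '0 0 -0.3 0 0 0 20; 0 0 0 0 0 0 20' >/dev/null; python3 f.py
```

```text
15.35 side(+x)= 3.4 axial= -4.2 Fz 2.0 pos jig 17.69 -99.76 z 70.36 tq [-0.58 -0.95  0.08]
15.55 side(+x)= 3.6 axial= -4.4 Fz 2.3 pos jig 17.68 -99.56 z 70.36 tq [-0.64 -1.09  0.14]
15.75 side(+x)= 3.8 axial= -6.4 Fz 0.7 pos jig 17.72 -99.57 z 70.38 tq [-0.88 -1.07  0.16]
```

```bash
python3 -m handwheel '0 0 -0.3 0 0 0 20; 0 0 0 0 0 0 20' >/dev/null; python3 f.py
python3 -m handwheel '0.2 -0.1 -0.3 0 0 0 20; 0 0 0 0 0 0 20' >/dev/null; python3 f.py
python3 -m handwheel '0.1 -0.1 -0.2 0 0 0 20; 0 0 0 0 0 0 20; 0 0 0 0 0 0 20' >/dev/null; python3 f.py
```

```text
15.95 side(+x)= 3.4 axial= -6.3 Fz -0.0 pos jig 17.68 -99.55 z 70.35 tq [-1.07 -1.19  0.17]
16.15 side(+x)= 3.2 axial= -8.3 Fz 3.3 pos jig 17.68 -99.56 z 70.34 tq [-1.29 -1.14  0.22]
16.45 side(+x)= 3.6 axial= -7.8 Fz 4.0 pos jig 17.67 -99.57 z 70.33 tq [-1.4  -1.14  0.23]
```

```bash
python3 -m handwheel '0 -0.1 -0.3 0 0 0 20; 0 0 0 0 0 0 20; 0 0 0 0 0 0 20' >/dev/null; python3 f.py
python3 -m handwheel '0 -0.1 -0.3 0 0 0 20; 0 0 0 0 0 0 20; 0 0 0 0 0 0 20' >/dev/null; python3 f.py
python3 - <<'E'
from h import *
c=cams.camera("wrist");cv2.imwrite("pics/w12.png",c["color"])
cv2.imwrite("pics/z12.png",cv2.resize(c["color"][0:150,230:430],None,fx=4,fy=4,interpolation=cv2.INTER_NEAREST))
E
python3 f.py
```

```text
16.75 side(+x)= 3.3 axial= -8.4 Fz 2.4 pos jig 17.68 -99.57 z 70.34 tq [-1.5  -1.31  0.22]
17.05 side(+x)= 4.5 axial= -9.0 Fz 1.9 pos jig 17.67 -99.54 z 70.35 tq [-1.75 -1.53  0.23]
17.1 side(+x)= 4.7 axial= -10.2 Fz 1.8 pos jig 17.67 -99.52 z 70.36 tq [-1.81 -1.56  0.26]
```

View pics/z12.png

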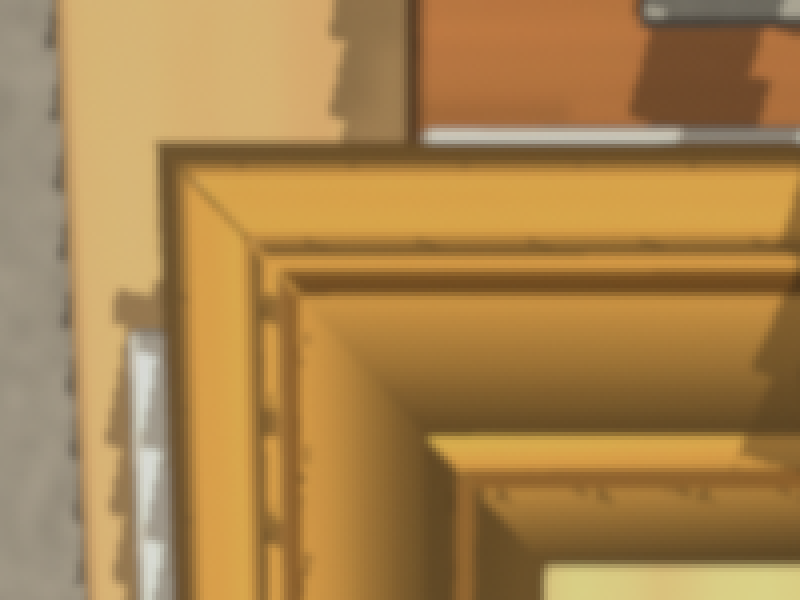

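z12: the mitre joint is shut to a hairline and the toes coincide at (160,145). I'll trim the load slightly and hold.

```bash
python3 -m handwheel '0.1 0 -0.2 0 0 0 20; 0 0 -0.1 0 0 0 20; 0 0 0 0 0 0 20; 0 0 0 0 0 0 20' >/dev/null; python3 f.py
python3 -m handwheel '0 0 0 0 0 0 20; 0 0 0 0 0 0 20; 0 0 0 0 0 0 20; 0 0 0 0 0 0 20' >/dev/null; python3 f.py
python3 -m handwheel '0 0 0 0 0 0 20; 0 0 0 0 0 0 20; 0 0 0 0 0 0 20; 0 0 0 0 0 0 20' >/dev/null; python3 f.py
```

```text
17.5 side(+x)= 4.5 axial= -10.8 Fz 2.4 pos jig 17.66 -99.53 z 70.34 tq [-2.   -1.48  0.28]
17.9 side(+x)= 4.2 axial= -10.4 Fz 2.6 pos jig 17.66 -99.49 z 70.34 tq [-1.92 -1.53  0.3 ]
18.3 side(+x)= 4.1 axial= -10.8 Fz 2.9 pos jig 17.68 -99.51 z 70.36 tq [-2.01 -1.47  0.35]
```

```bash
python3 -m handwheel '0 -0.1 -0.2 0 0 0 20; 0 0 0 0 0 0 20; 0 0 0 0 0 0 20; 0 0 0 0 0 0 20' >/dev/null; python3 f.py
for i in 1 ; do :; done
python3 -m handwheel '0 0 0 0 0 0 20; 0 0 0 0 0 0 20; 0 0 0 0 0 0 20; 0 0 0 0 0 0 20; 0 0 0 0 0 0 20; 0 0 0 0 0 0 20; 0 0 0 0 0 0 20; 0 0 0 0 0 0 20' >/dev/null; python3 f.py
python3 -m handwheel '0 0 0 0 0 0 20; 0 0 0 0 0 0 20; 0 0 0 0 0 0 20; 0 0 0 0 0 0 20; 0 0 0 0 0 0 20; 0 0 0 0 0 0 20; 0 0 0 0 0 0 20; 0 0 0 0 0 0 20' >/dev/null; python3 f.py
python3 -m handwheel '0 0 0 0 0 0 20; 0 0 0 0 0 0 20; 0 0 0 0 0 0 20; 0 0 0 0 0 0 20; 0 0 0 0 0 0 20; 0 0 0 0 0 0 20; 0 0 0 0 0 0 20; 0 0 0 0 0 0 20' >/dev/null; python3 f.py
python3 -m handwheel '0 0 0 0 0 0 20; 0 0 0 0 0 0 20; 0 0 0 0 0 0 20; 0 0 0 0 0 0 20; 0 0 0 0 0 0 20; 0 0 0 0 0 0 20; 0 0 0 0 0 0 20; 0 0 0 0 0 0 20' >/dev/null; python3 f.py
python3 -m handwheel '0 0 0 0 0 0 20; 0 0 0 0 0 0 20; 0 0 0 0 0 0 20; 0 0 0 0 0 0 20; 0 0 0 0 0 0 20; 0 0 0 0 0 0 20; 0 0 0 0 0 0 20; 0 0 0 0 0 0 20' >/dev/null; python3 f.py
python3 - <<'E'
from h import *
for n in ["wrist","scene"]:
    c=cams.camera(n);cv2.imwrite(f"pics/{n}13.png",c["color"])
cv2.imwrite("pics/s13.png",cv2.resize(c["color"][120:320,240:460],None,fx=3,fy=3,interpolation=cv2.INTER_CUBIC))
E
python3 f.py
```

```text
18.7 side(+x)= 5.2 axial= -11.1 Fz 2.8 pos jig 17.68 -99.51 z 70.35 tq [-2.09 -1.64  0.32]
19.5 side(+x)= 4.9 axial= -12.1 Fz 2.3 pos jig 17.64 -99.49 z 70.34 tq [-2.06 -1.7   0.26]
20.3 side(+x)= 4.4 axial= -12.1 Fz 2.3 pos jig 17.66 -99.48 z 70.34 tq [-2.07 -1.67  0.32]
21.1 side(+x)= 5.2 axial= -12.0 Fz 2.1 pos jig 17.66 -99.5 z 70.34 tq [-2.08 -1.63  0.27]
21.9 side(+x)= 4.7 axial= -11.4 Fz 1.6 pos jig 17.65 -99.49 z 70.33 tq [-2.11 -1.6   0.31]
22.7 side(+x)= 4.7 axial= -11.4 Fz 2.5 pos jig 17.68 -99.51 z 70.36 tq [-2.08 -1.63  0.33]
22.8 side(+x)= 5.0 axial= -11.9 Fz 2.4 pos jig 17.67 -99.49 z 70.35 tq [-2.07 -1.66  0.26]
```

View pics/wrist13.png

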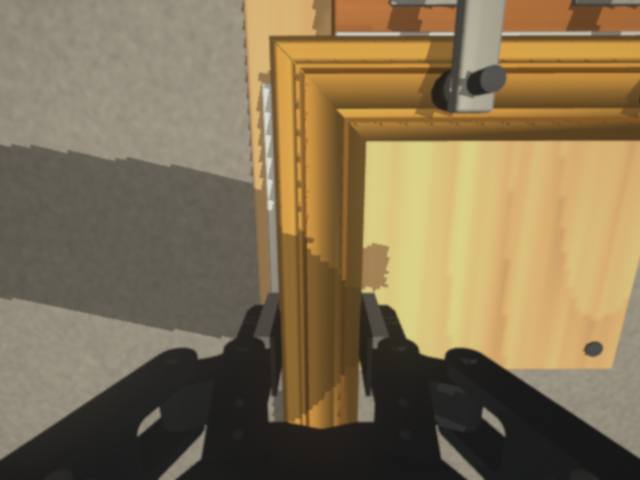

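View pics/s13.png

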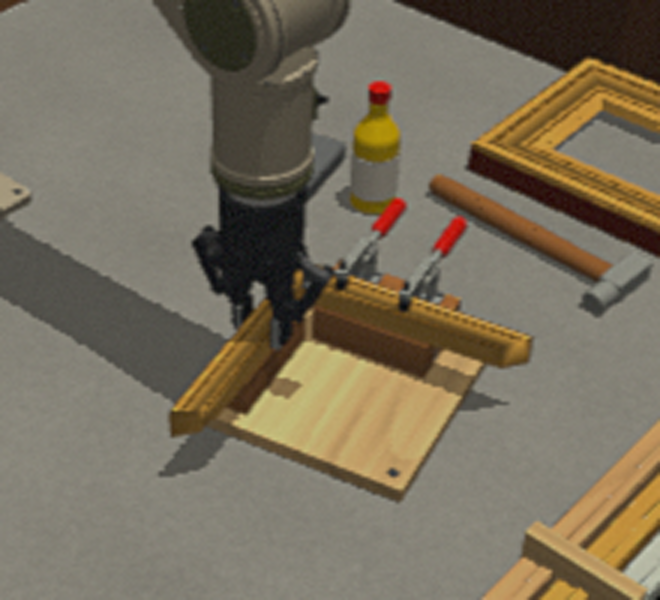

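The wrist view shows the corner closed at (272,38). The scene view shows the rail lying flat on the free arm, with everything else I can see in it undisturbed. The push has been steady for over 4 s, so I'm handing in.

```bash
python3 -c "
from workcell import hand_in
print(hand_in())"; python3 f.py
```

```text
the job is handed in; nothing more can be done
None
the job is handed in; nothing more can be done
```

The loose rail is seated face up in the jig with its mitre closed on the clamped rail. I handed in at about 22.8 s with the arm still holding and pressing it.

**What I did:** I gripped the rail at 35 N and set it on the free arm's bed. I slid it sideways onto the fence, then closed the mitre in small steps.

**Last checks:**
- **Push:** the wrist read a steady 11–12 N along the rail, about 5 N sideways toward the fence and 2–3 N down, for over 4 s. The rail did not move in that time. Some of the lengthwise push is probably lost to friction on the bed, so I set it a little above 10 N.
- **Peak force:** the highest sideways reading was about 7 N, at first contact with the fence; I eased it off straight away. Every reading I took stayed far below 40 N.
- **Fit:** the wrist picture shows the mitre shut to a hairline, the toes coinciding, and the back edge along the fence.
- **Bench:** the hammer, glue bottle and sanding block look untouched in the last scene picture. I did not check the dark rail, tape measure, try square or pin jar after the move.

**Disagreement:** the top and wrist cameras differed by about 2 mm on where the corner is. I relied on what the wrist camera showed and on contact forces to close the joint.

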